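Stop-button check on the saw's button station

TASK

Do the morning stop-button check on the saw's button station: with a fingertip, push the mushroom stop straight in until it latches, then take your hand off so that it stays in by itself. Then release it, pushing one of its two lugs round clockwise (as the arrows on it show, seen from above) with the fingertip until it springs back out, and leave it fully out and turned back. Use light fingertip pushes, without gripping or forcing the stop; do not press the start button, and leave the things lying around where they are.

Things in the scene. Friction and masses are not known exactly. Their poses are not given: they have to be found in the camera images.
- station: Grey steel enclosure fixed to the bench, 92 x 192 mm (its x, y), cover 70 mm above the bench; origin at the centre of its underside, z up. On its cover, along its y axis: the mushroom stop at y = -45 mm and, at y = +52 mm, the start button: a 26 mm flat button recessed in a 34 mm ring that stands 11 mm above the cover. Near the cover's surface the stop has a 33 mm collar, 6 mm high.
- stop_top (a point): Highest point of the mushroom stop's dome, on its vertical axis (113.5 mm above the bench when out); it moves with the stop. The head is a round dome, 56 mm diameter, 23.5 mm from its underside to its top (underside 20 mm clear of the cover when out), with two opposite lugs (thumb wings) on its rim. Press anywhere near the top's centre, straight down. Frame z is up; the x axis runs from lug_near to lug_far.
- lug_near (a point): Centre of the lug that points to the robot's side: 36 mm from the stop's axis, 15.5 mm below stop_top. Each lug is a block that stands out radially from the rim (28 mm) to 42 mm from the axis, is 16 mm wide across (tangentially) and 14 mm high (7 mm above and below this point). Frame: x along the radius, away from the robot when straight. It moves and turns with the head.
- lug_far (a point): Centre of the opposite, equal lug, 36 mm from the stop's axis on the far side.
- stop_press (a joint): How far the stop is pushed in, m: 0 fully out. The push takes 5 N at first and up to about 12 N. It latches when pushed in about 10 mm (push on to 12 mm to be sure) and then rests at about 0.009 by itself; solid end at 0.014. When released it springs out to 0.
- stop_twist (a joint): Angle of the head, rad, growing clockwise seen from above; 0 with the head straight (held there by a return spring of 0.05 N m, rising to 0.2 N m at the end stop at 1.05). A latched stop is freed at about 0.4 and jumps out by 9 mm past the pusher (a fingertip that reaches well down the lug's side lets it pass, one that only catches its top edge holds it in until taken away); the head then turns back to 0 by itself when let go.
- start (a joint): How far the start button is pushed in, m: 0 out, 0.006 fully in. Not to be pressed.
- start_top (a point): Centre of the start button's flat top, 80 mm above the bench.
- offcut: Loose pine offcut 120 x 70 x 38 mm, origin at the centre of its underside. Leave it.
- glue: Loose white bottle, 52 mm diameter, 130 mm tall, upright, origin at the centre of its underside. Leave it.
- tape: Loose tape measure case, 70 x 32 mm, 66 mm high, standing; origin under its centre. Leave it.
- square: Loose flat steel L-square, 4 mm thick: one leg 25 x 120 mm along its y, the other, 25 mm wide, from the +y end of the first to 162 mm along +x; origin under the first leg's centre. Leave it.
Not all that is in view belongs to the job. Several things have the shape of the station; the one meant has the colours described above.

How it is judged:
On the way, in this order (a step that is already met when the one before it is completed fails the run):
1. the stop is latched in: in by more than 6 mm with the arm not touching the station, for 0.3 s (value of joint stop_press above 0.006 m and contact force between each of the arm, the fingers and station below 0.2 N), for 0.3 s.
2. the latched stop is twisted clockwise by more than 0.15 rad while still in (value of joint stop_twist above 0.15 rad and value of joint stop_press above 0.005 m).
3. the stop has sprung fully out and turned back (value of joint stop_press below 0.0015 m and value of joint stop_twist below 0.1 rad), for 0.2 s.
At the end, for the whole second after the job is handed in: the stop stands out (within 1.5 mm) and straight (within 0.1 rad), the start button is out, and each loose thing is within 15 mm of where it stood (all of step 3 and value of joint start below 0.0015 m and distance of each of offcut, glue, tape, square from where it was at the start of the episode below 0.015 m); the robot touches nothing.
It fails at once if the start button is pressed (more than 2 mm) (value of joint start above 0.002 m).
It fails at once if the stop is gripped or forced (more than 35 N of contact) (contact force between the fingers and station above 35 N).
It fails at once if a loose thing is moved or lifted by more than 20 mm, or tipped (distance of any of offcut, glue, tape, square from where it was at the start of the episode above 0.02 m or angle between any of offcut, glue, tape, square's own z axis and vertical above 0.3 rad).
It also fails if it takes over 40 s, if anything falls off the work surface, if the arm or the gripper's body presses on something with over 40 N, if the wrist force passes 120 N, or if a joint passes its speed limit or range.

ROBOT

A 6-joint arm with a two-finger parallel gripper is mounted at the origin on the work surface. World frame = base frame: x ahead of the robot, y to its left, z up, the work surface at z = 0. Lengths are in m, angles in rad, forces in N, time in s.
With the tool pointing down it reaches from about 0.375 to 0.9 m from the base axis. Payload 3.1 kg.
Tool frame: the origin (TCP) lies on the centre line of the jaws, within the pads' length; the fingertips stand robot.finger_overhang ahead of it and the grasp point (between the pads) lies 2 mm behind it (robot.finger_overhang is the distance from the TCP to the fingertips, in m); z points along the fingers, y is the direction in which the jaws open and shut (so a half turn about z gives the same grasp; the last joint's range is limited). The gripper opens to 87 mm and grips with 3 to 60 N. Pads are 19 mm wide; open, the fingers measure 117 mm over their backs; the gripper's body (75 mm by 190 mm) begins 51 mm behind the grasp point.
Start: joints at [-1.498, 0.527, 1.433, -0, 1.181, -0.178], TCP at [0.155, -0.605, 0.24] pointing down, gripper open.
Joint ranges: [-3.08, 3.08], [-0.75, 2.2], [0.22, 2.44], [-1.43, 4.57], [0, 2.65], [-2.85, 2.85]. Speed limits (rad/s): [2.79, 2.79, 3.14, 3.14, 3.14, 3.14].

INTERFACE

Orientations are given as a unit quaternion [x, y, z, w].
In Python, from rig import robot gives the robot as it stands. The module is installed in compiled form; this text tells all that it offers.
- The arm moves only by the tool step_arm, never from a script. Its arguments are lists of equal length, an entry for each row: "slide": the shift along the tool's x, y, z in mm, a list of three; "twist": the turn about the tool's z in degrees. A call has 1 to 20 rows; each row shifts and turns the commanded pose from where the row before left it, along the tool's axes as they then stand; what a row does not reach is not made up. A row lasts 1/12 s, in which the tool goes at most 41.7 mm and 7.16 degrees, less where a joint would pass 70% of its speed; a pose out of reach is approached as far as the arm can. A call is refused whole if a number of a shift passes 41.7 or a number of a turn 7.16, either way. A call with a gripper value outside its range is refused whole. "jaw" is the finger opening in mm, from 0 to 87, set as the call begins (left out, the last holds). The fingers move at their own pace and stop on an object; "force" is the grip in N (left out, the last holds). Time passes only in rows, so rows that do not move let the fingers close. It gives the time, the measured TCP pose, the force and the opening at its end, in the units of the state.
- robot.get_obs(): the state, without advancing time (a new reading comes with each control period).
- robot.camera(name): name is "scene" or "top"; returns a dict with "color" (420x560x3 uint8, blue, green, red), "depth" (420x560 float32, m along the optical axis (not along the pixel's ray), 0 where there is no reading), "camera_matrix" (3x3 intrinsics, pixels), "origin" and "orientation" of the camera in the world. Camera axes: x right, y down, z forward; pixel columns grow to the right and rows downward; lengths in m; the calibration is good to about 2 mm. A picture is of the moment at which its call begins.
- robot.hand_in(): hands the job in, once; it reports no verdict.
The state is a dict: "time": time; "q": joint angles; "joint_velocities": joint speeds; "joint_torque": joint torques, N m; "position": TCP position; "tool_rot": TCP orientation; "ft_force": force on the tool from outside, world axes, zero at the start; "moment": the same for the moment, N m; "grip_width": finger opening in m.
Only numpy, scipy, OpenCV 4.12 (cv2) and the standard library are available. Lean on these libraries where they do the work, as an engineer would, in place of code of your own. Each camera call takes 0.05 s, during which the arm holds its last target.

## Working session

There is one attempt and no reset: what is moved stays moved. The work goes in short steps, Python scripts to look and compute and a tool call to move; the robot and the scene stay as the last step left them, time stands still between calls to the robot, and variables do not carry over. Pictures are saved under pics/ and viewed, and the job is handed in when it is done.

Besides the shell and the picture viewer there is one more tool, called after "Request:" as name(argument=value, ...) on one line, values as JSON. step_arm: Moves the arm, as the interface text tells. Its arguments: {"type":"object","properties":{"slide":{"type":"array","items":{"type":"array","items":{"type":"number"}}},"twist":{"type":"array","items":{"type":"number"}},"jaw":{"type":"number"},"force":{"type":"number"}},"required":["slide","twist"]}

```bash
mkdir -p pics; cat > h.py <<'E'
from rig import robot
import numpy as np, cv2
from scipy.spatial.transform import Rotation as R
def cam(n,save=None):
    c=robot.camera(n)
    if save: cv2.imwrite('pics/'+save,c['color'])
    return c
def pts(c):
    d=c['depth'];K=np.array(c['camera_matrix']);v,u=np.mgrid[:d.shape[0],:d.shape[1]]
    P=np.stack([(u-K[0,2])/K[0,0]*d,(v-K[1,2])/K[1,1]*d,d],-1)
    return P@R.from_quat(c['orientation']).as_matrix().T+np.array(c['origin'])
def ray(c,u,v,z):
    K=np.array(c['camera_matrix']);r=R.from_quat(c['orientation']).as_matrix()@np.array([(u-K[0,2])/K[0,0],(v-K[1,2])/K[1,1],1])
    o=np.array(c['origin']);return o+r*(z-o[2])/r[2]
E
python3 - <<'E'
from h import *
a=cam('top','t0.png');b=cam('scene','s0.png')
print(a['origin'],a['orientation'],b['origin'],b['orientation'])
o=robot.get_obs();print(o['time'],o['position'],o['tool_rot'],o['grip_width'],o['ft_force'],robot.finger_overhang)
E
```

```text
[0.39551878 0.04390909 1.25416782] [-0.6965006   0.71529615 -0.04409567  0.03597081] [ 0.99596613 -0.55863536  0.86128112] [ 0.8724669   0.29704758 -0.11836421 -0.36953234]
0.1 [ 0.15509794 -0.60479175  0.2386668 ] [ 9.92148756e-01  1.25059519e-01  5.54565450e-05 -9.79248686e-04] 0.08715548107117434 [-0.38579232  0.50555363 -0.29829327] 0.017
```

View pics/t0.png

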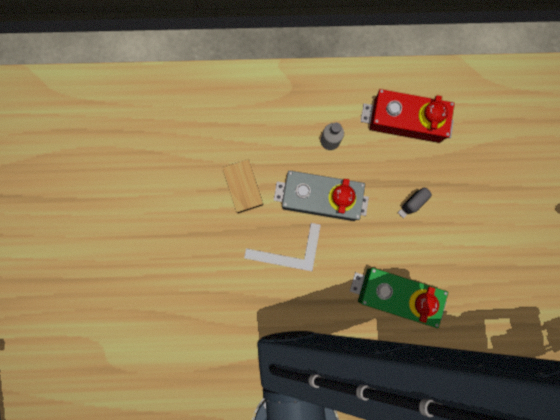

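View pics/s0.png

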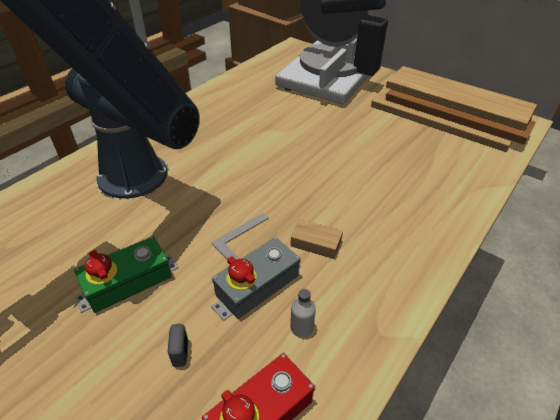

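The top view shows three station-shaped boxes: red at (412,115), grey at (322,195) and green at (403,297). The grey one fits the description "grey steel enclosure". I'll confirm it in an enlarged crop and measure it.

```bash
python3 - <<'E'
from h import *
c=cam('top');b=cam('scene')
x=c['color'][150:240,265:385]; y=b['color'][230:330,195:315]
cv2.imwrite('pics/crop0.png',np.hstack([cv2.resize(x,(400,300),interpolation=3),cv2.resize(y,(360,300),interpolation=3)]))
for n,cc,box in(('top',c,(150,240,265,385)),('scene',b,(230,330,195,315))):
    P=pts(cc);hsv=cv2.cvtColor(cc['color'],cv2.COLOR_BGR2HSV)
    m=np.zeros(P.shape[:2],bool);m[box[0]:box[1],box[2]:box[3]]=1
    red=m&((hsv[...,0]<8)|(hsv[...,0]>172))&(hsv[...,1]>150)&(hsv[...,2]>60)&(cc['depth']>0)
    Q=P[red]; print(n,len(Q),Q.min(0),Q.max(0))
    top=Q[Q[:,2]>np.percentile(Q[:,2],98)];print('hi',top.mean(0))
    # sphere-ish / circle: head mask
    mm=cv2.morphologyEx(red.astype(np.uint8),cv2.MORPH_OPEN,cv2.getStructuringElement(cv2.MORPH_ELLIPSE,(15,15)))
    M=cv2.moments(mm);u,v=M['m10']/M['m00'],M['m01']/M['m00'];print('head px',u,v,M['m00'],'on z=.095',ray(cc,u,v,.095))
    if n=='top':
        cnt=np.argwhere(red)[:,::-1].astype(np.float32);print('minrect',cv2.minAreaRect(cnt))
        lug=red&~cv2.dilate(mm,np.ones((3,3),np.uint8)).astype(bool)
        k,l,s,ce=cv2.connectedComponentsWithStats(lug.astype(np.uint8))
        for i in range(1,k): print('lug',s[i,4],ce[i],ray(cc,*ce[i],.105))
    cover=m&(abs(P[...,2]-.07)<.006)&(hsv[...,1]<80)
    Q=P[cover];print('cover',len(Q),Q.mean(0)); 
    r=cv2.minAreaRect(Q[:,:2].astype(np.float32));print(r, cv2.boxPoints(r).round(4).tolist())
    ring=m&(abs(P[...,2]-.081)<.004)&(hsv[...,1]<80);print('ring',ring.sum(),P[ring].mean(0))
E
```

```text
top 431 [ 0.51957422 -0.15410402  0.07439176] [ 0.59907579 -0.10381668  0.11780859]
hi [ 0.5564562  -0.13216368  0.11655479]Traceback (most recent call last):
  File "<stdin>", line 13, in <module>
ZeroDivisionError: float division by zero
```

View pics/crop0.png

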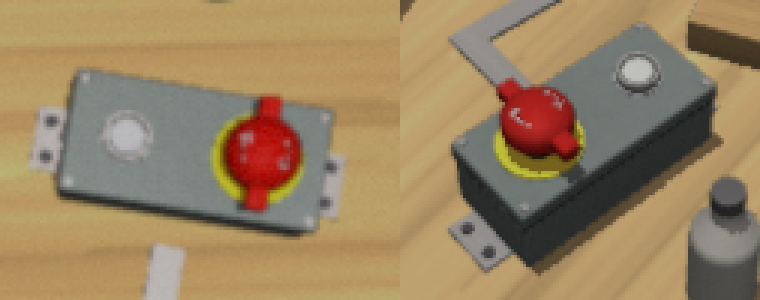

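The crop confirms a grey box with a red mushroom stop. In the crop, its head is at about (262,153), the lugs are at (268,105) and (255,198), and the start button is at (128,134). Specular pixels put holes in my mask, so I'll close the mask first.

```bash
python3 - <<'E'
from h import *
for n,box in(('top',(150,240,265,385)),('scene',(230,330,195,315))):
    cc=cam(n)
    P=pts(cc);hsv=cv2.cvtColor(cc['color'],cv2.COLOR_BGR2HSV)
    m=np.zeros(P.shape[:2],bool);m[box[0]:box[1],box[2]:box[3]]=1
    red=m&((hsv[...,0]<8)|(hsv[...,0]>172))&(hsv[...,1]>130)&(hsv[...,2]>40)
    red=cv2.morphologyEx(red.astype(np.uint8),cv2.MORPH_CLOSE,np.ones((5,5)))>0
    Q=P[red&(cc['depth']>0)]
    top=Q[Q[:,2]>np.percentile(Q[:,2],96)];print(n,red.sum(),'hi',top.mean(0))
    mm=cv2.morphologyEx(red.astype(np.uint8),cv2.MORPH_OPEN,cv2.getStructuringElement(cv2.MORPH_ELLIPSE,(15,15)))
    M=cv2.moments(mm,True);u,v=M['m10']/M['m00'],M['m01']/M['m00'];print('head px',u,v,M['m00'],'on z=.098',ray(cc,u,v,.098))
    # sphere-cap fit on depth
    H=P[(mm>0)&(P[...,2]>.096)]
    A=np.c_[2*H,np.ones(len(H))];s=np.linalg.lstsq(A,(H**2).sum(1),rcond=None)[0];print('sphere',s[:3],np.sqrt(s[3]+s[:3]@s[:3]))
    lug=red&~cv2.dilate(mm,np.ones((3,3),np.uint8)).astype(bool)
    k,l,s,ce=cv2.connectedComponentsWithStats(lug.astype(np.uint8))
    for i in range(1,k):
        if s[i,4]>5:print('lug',s[i,4],ce[i],ray(cc,*ce[i],.105))
    cover=m&(abs(P[...,2]-.07)<.006)&(hsv[...,1]<80)
    Q=P[cover];r=cv2.minAreaRect(Q[:,:2].astype(np.float32));print('cover',len(Q),Q.mean(0),r)
    ring=m&(abs(P[...,2]-.081)<.004)&(hsv[...,1]<80);print('ring',ring.sum(),P[ring].mean(0))
E
```

```text
top 465 hi [ 0.55482275 -0.12669709  0.11573286]
head px 343.3994638069705 195.46916890080428 373.0 on z=.098 [ 0.55995947 -0.1296682   0.098     ]
sphere [ 0.55809511 -0.12924626  0.08807052] 0.028469822555894465
lug 40 [345.775 181.425] [ 0.59243456 -0.13568486  0.105     ]
lug 33 [341.27272727 209.84848485] [ 0.52490504 -0.12214981  0.105     ]
cover 2067 [ 0.56707156 -0.07509515  0.06964981] ((0.5664096474647522, -0.08613717555999756), (0.1919693946838379, 0.09247681498527527), 79.09056091308594)
ring 129 [ 0.57682379 -0.03548739  0.08009567]
scene 529 hi [ 0.56131229 -0.12638374  0.11550704]
head px 240.38012958963282 269.76889848812095 463.0 on z=.098 [ 0.56125039 -0.12757769  0.098     ]
sphere [ 0.62486352 -0.22710098  0.63609659] 0.5389424493355928
lug 21 [230.14285714 258.33333333] [ 0.525741   -0.12115877  0.105     ]
lug 19 [251.36842105 280.47368421] [ 0.60295134 -0.13897003  0.105     ]
cover 1910 [ 0.5843132  -0.08358336  0.07040924] ((0.6348884701728821, -0.09688135236501694), (0.19346465170383453, 0.2270340472459793), 78.2511978149414)
ring 235 [ 0.63559407 -0.06803632  0.08103846]
```

Top and scene views agree: stop axis at about (0.558, -0.1295), station yaw about -11°, and start button at about (0.576, -0.035). First I'll close the jaws to make one fingertip and turn the tool so its x axis lies along the lug axis.

Request:
step_arm(slide=[[0,0,0],[0,0,0],[0,0,0],[0,0,0],[0,0,0],[0,0,0]], twist=[6.4,6.4,6.3,6.3,0,0], jaw=0, force=10)

```text
time: 0.8
position: [0.1551, -0.6053, 0.2395]
tool_rot: [0.996, -0.095, -0.0, -0.0]
ft_force: [0.6, 0.6, -0.6]
grip_width: 0.0551
```

```bash
cat > g.py <<'E'
from h import *
import sys
o=robot.get_obs();r=R.from_quat(o['tool_rot']).as_matrix();p=np.array(o['position'])
print('t',o['time'],'p',p.round(4),'yaw',np.degrees(np.arctan2(r[1,0],r[0,0])).round(2),'F',np.round(o['ft_force'],1),'w',round(o['grip_width'],4),'z',r[:,2].round(3))
if len(sys.argv)>3:
    print('tool mm',(r.T@(np.array(list(map(float,sys.argv[1:4])))-p)*1000).round(1))
E
python3 g.py .558 -.1295 .18
```

```text
t 0.8 p [ 0.1551 -0.6053  0.2395] yaw -10.87 F [ 0.6  0.6 -0.6] w 0.0551 z [-0.  0. -1.]
tool mm [ 305.9 -543.3   59.5]
```

Request:
step_arm(slide=[[17,-30.2,0],[17,-30.2,0],[17,-30.2,0],[17,-30.2,0],[17,-30.2,0],[17,-30.2,0],[17,-30.2,0],[17,-30.2,0],[17,-30.2,0],[17,-30.2,0],[17,-30.2,0],[17,-30.2,0],[17,-30.2,0],[17,-30.2,0],[17,-30.2,0],[17,-30.2,0],[17,-30.2,0],[17,-30.2,0],[0,0,0],[0,0,0]], twist=[0,0,0,0,0,0,0,0,0,0,0,0,0,0,0,0,0,0,0,0])

```text
time: 2.47
position: [0.5602, -0.1289, 0.2394]
tool_rot: [0.996, -0.093, -0.0, 0.0]
ft_force: [-0.2, -0.1, 0.4]
grip_width: 0.0002
```

```bash
python3 g.py .558 -.1295 .1385; python3 -c "
from h import *
cam('scene','s1.png')"
```

```text
t 2.4667 p [ 0.5602 -0.1289  0.2394] yaw -10.7 F [-0.2 -0.1  0.4] w 0.0002 z [-0. -0. -1.]
tool mm [ -2.1   1.  100.9]
```

View pics/s1.png

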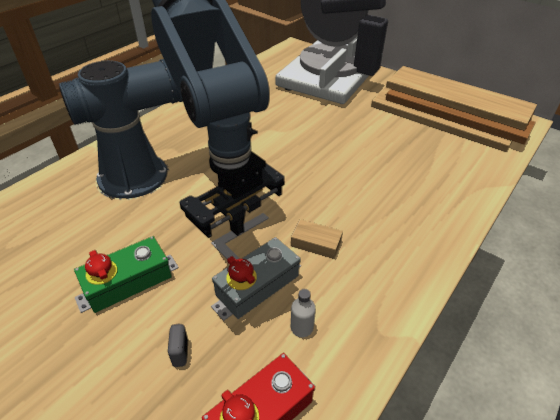

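The closed fingertip is at about (238,222), above the stop head at (240,270), and everything around it is clear. I'll descend to about 8 mm above the dome.

Request:
step_arm(slide=[[-0.7,0.3,33],[-0.7,0.3,33],[-0.7,0.4,25],[0,0,10],[0,0,0],[0,0,0]], twist=[0,0,0,0,0,0])

```text
time: 3.02
position: [0.5571, -0.1321, 0.1388]
tool_rot: [0.995, -0.097, -0.0, 0.0]
ft_force: [-0.2, -0.5, 0.2]
grip_width: 0.0006
```

```bash
python3 g.py .558 -.1295 .1185
```

```text
t 3.0167 p [ 0.5571 -0.1321  0.1388] yaw -11.09 F [-0.2 -0.5  0.2] w 0.0006 z [-0. -0. -1.]
tool mm [ 0.4 -2.7 20.3]
```

Request:
step_arm(slide=[[0,-1,3],[0,-1,3],[0,0,2],[0,0,2],[0,0,2],[0,0,2],[0,0,2],[0,0,0],[0,0,0]], twist=[0,0,0,0,0,0,0,0,0])

```text
time: 3.77
position: [0.5584, -0.1292, 0.124]
tool_rot: [0.995, -0.096, 0.001, 0.0]
ft_force: [-0.8, 0.5, 5.6]
grip_width: 0.0003
```

```bash
python3 g.py .558 -.1295 .1185
```

```text
t 3.7667 p [ 0.5584 -0.1292  0.124 ] yaw -11.01 F [-0.8  0.5  5.6] w 0.0003 z [ 0.002 -0.001 -1.   ]
tool mm [-0.3  0.4  5.5]
```

Request:
step_arm(slide=[[0,0,1.5],[0,0,1.5],[0,0,1.5],[0,0,1.5],[0,0,0],[0,0,0]], twist=[0,0,0,0,0,0])

```text
time: 4.27
position: [0.5584, -0.1292, 0.1182]
tool_rot: [0.995, -0.096, 0.001, 0.0]
ft_force: [-0.8, 1.0, 8.4]
grip_width: 0.0006
```

```bash
python3 g.py .558 -.1295 .1185
```

```text
t 4.2667 p [ 0.5584 -0.1292  0.1182] yaw -11.0 F [-0.8  1.   8.4] w 0.0006 z [ 0.002 -0.001 -1.   ]
tool mm [-0.3  0.3 -0.3]
```

Request:
step_arm(slide=[[0,0,0.8],[0,0,0],[0,0,0]], twist=[0,0,0])

```text
time: 4.52
position: [0.5584, -0.1292, 0.1175]
tool_rot: [0.995, -0.096, 0.001, 0.0]
ft_force: [-1.5, 1.1, 8.1]
grip_width: 0.0005
```

Request:
step_arm(slide=[[0,0,-5],[0,0,-10],[0,0,-15],[0,0,-20],[0,0,-20],[0,0,0],[0,0,0],[0,0,0]], twist=[0,0,0,0,0,0,0,0])

```text
time: 5.18
position: [0.5571, -0.1287, 0.1854]
tool_rot: [0.995, -0.096, -0.0, -0.0]
ft_force: [-0.2, 0.1, -0.0]
grip_width: 0.0005
```

```bash
python3 g.py .558 -.1295 .1185; python3 - <<'E'
from h import *
b=cam('scene')
cv2.imwrite('pics/s2.png',cv2.resize(b['color'][190:330,160:340],(720,560),interpolation=3))
P=pts(b)[230:330,195:315].reshape(-1,3)
k=(np.hypot(P[:,0]-.558,P[:,1]+.1295)<.012)&(P[:,2]<.13);print(np.percentile(P[k,2],[50,90,97]))
E
```

```text
t 5.1833 p [ 0.5571 -0.1287  0.1854] yaw -11.02 F [-0.2  0.1 -0. ] w 0.0005 z [-0.001  0.    -1.   ]
tool mm [ 1.1  0.6 66.9]
[0.10416474 0.10623685 0.10681589]
```

View pics/s2.png

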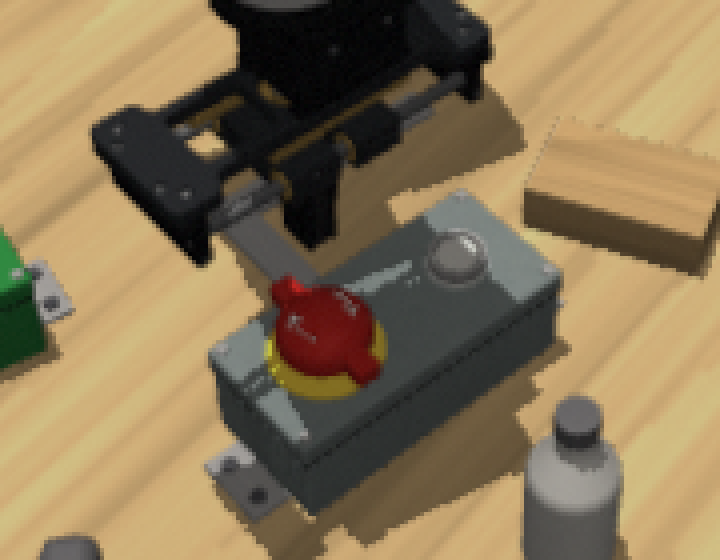

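The head now stands about 9 mm lower (top 0.107 against 0.1155 before, same depth bias). It is red at about (325,335) in the crop, lugs straight, with the hand clear above, so the stop is latched. Next I'll go beside the near lug on its -y side, clear of the head.

Request:
step_arm(slide=[[-14,11,0],[-14,11,0],[-13,11,0],[0,0,0],[0,0,20],[0,0,20],[0,0,20],[0,0,15],[0,0,8],[0,0,3],[0,0,0],[0,0,0]], twist=[0,0,0,0,0,0,0,0,0,0,0,0])

```text
time: 6.23
position: [0.5116, -0.1536, 0.1]
tool_rot: [0.995, -0.096, 0.0, 0.0]
ft_force: [-0.4, 0.8, -0.2]
grip_width: 0.0008
```

```bash
python3 g.py .5126 -.1533 .099; python3 - <<'E'
from h import *
b=cam('scene')
cv2.imwrite('pics/s3.png',cv2.resize(b['color'][190:330,160:340],(720,560),interpolation=3))
E
```

```text
t 6.2333 p [ 0.5116 -0.1536  0.1   ] yaw -11.02 F [-0.4  0.8 -0.2] w 0.0008 z [ 0.001 -0.    -1.   ]
tool mm [ 1.  -0.5  1. ]
```

View pics/s3.png

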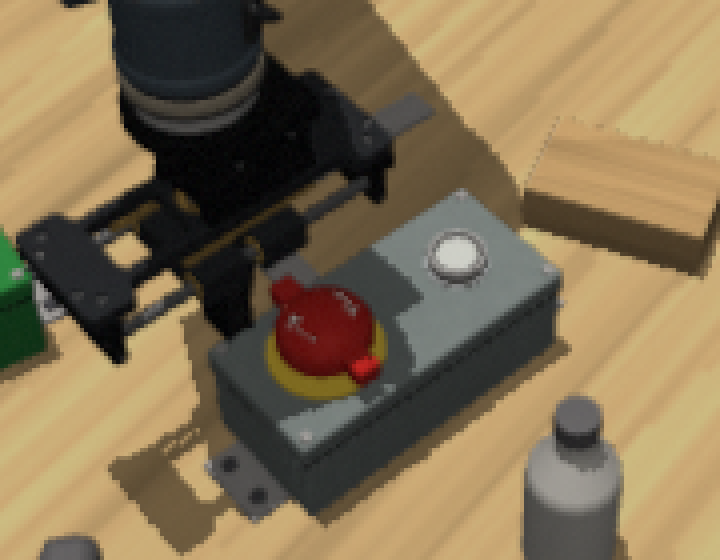

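The finger, at about (230,300), stands beside the near lug at (288,292), low and clear of the head. I'll push toward station +y, which is clockwise for the near lug.

Request:
step_arm(slide=[[0,-2,1],[0,-2,0],[0,-2,0],[0,-2,0],[0,-2,0],[0,-2,0],[0,-2,0],[0,-2,0],[0,0,0],[0,0,0]], twist=[0,0,0,0,0,0,0,0,0,0])

```text
time: 7.12
position: [0.5141, -0.1377, 0.0987]
tool_rot: [0.995, -0.096, -0.0, -0.0]
ft_force: [-0.4, 0.7, -0.3]
grip_width: 0.0004
```

```bash
cat > look.py <<'E'
from h import *
import sys
b=cam('scene')
cv2.imwrite('pics/'+sys.argv[1],cv2.resize(b['color'][190:330,160:340],(720,560),interpolation=3))
P=pts(b)[230:330,195:315].reshape(-1,3)
k=(np.hypot(P[:,0]-.558,P[:,1]+.1295)<.012)&(P[:,2]<.13);print(np.percentile(P[k,2],[50,90,97]))
E
python3 g.py;python3 look.py s4.png
```

```text
t 7.1167 p [ 0.5141 -0.1377  0.0987] yaw -11.01 F [-0.4  0.7 -0.3] w 0.0004 z [-0.  0. -1.]
[0.10407068 0.10606526 0.10660384]
```

View pics/s4.png

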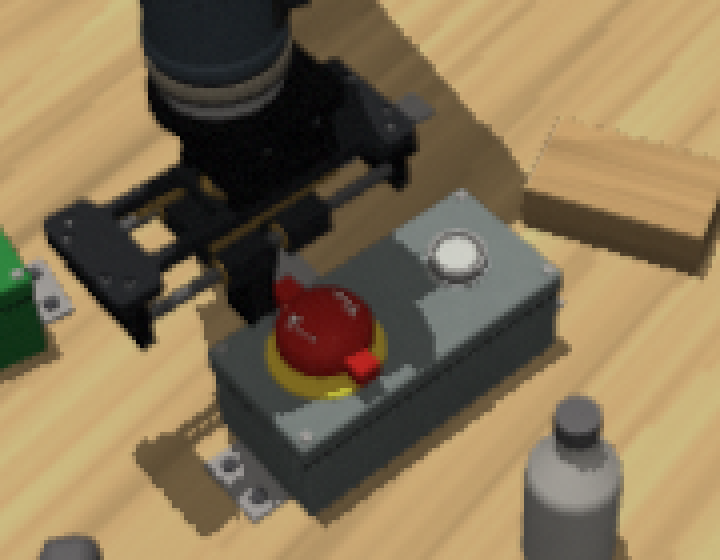

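The finger is now touching or nearly touching the near lug at (290,290), and the head is still in. I'll keep pushing.

Request:
step_arm(slide=[[0,-2,0],[0,-2,0],[0,-2,0],[0,-2,0],[0,0,0],[0,0,0]], twist=[0,0,0,0,0,0])

```text
time: 7.67
position: [0.5151, -0.1298, 0.0987]
tool_rot: [0.995, -0.096, -0.001, -0.0]
ft_force: [-2.9, -1.8, 1.0]
grip_width: 0.0006
```

```bash
python3 g.py;python3 look.py s5.png
```

```text
t 7.6667 p [ 0.5151 -0.1298  0.0987] yaw -11.01 F [-2.9 -1.8  1. ] w 0.0006 z [-0.001  0.    -1.   ]
[0.10411116 0.10557135 0.10661065]
```

View pics/s5.png

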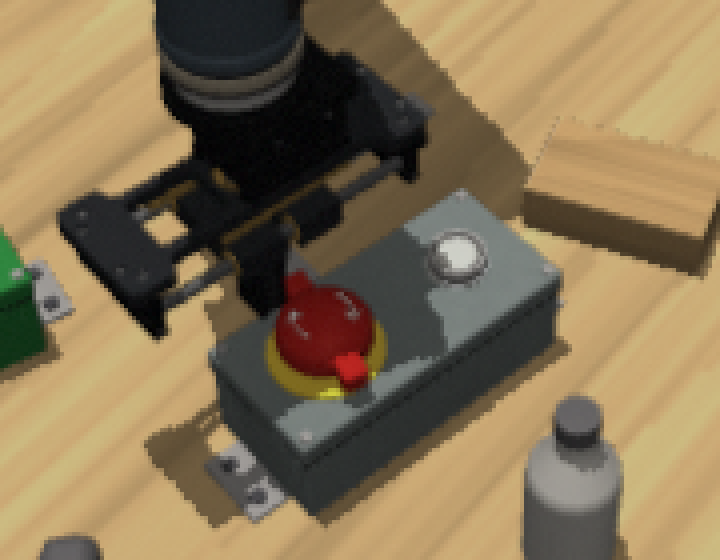

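The head is turning clockwise (far lug moved from (368,372) to (350,370)) and is still latched, with about 3 N on the finger. I'll continue past 0.4 rad.

Request:
step_arm(slide=[[0,-2,0],[0,-2,0],[0,-2,0],[0,-2,0],[0,0,0],[0,0,0]], twist=[0,0,0,0,0,0])

```text
time: 8.22
position: [0.5177, -0.1223, 0.099]
tool_rot: [0.995, -0.096, 0.001, 0.0]
ft_force: [-2.9, -3.1, 1.4]
grip_width: 0.0005
```

```bash
python3 g.py;python3 look.py s6.png
```

```text
t 8.2167 p [ 0.5177 -0.1223  0.099 ] yaw -11.01 F [-2.9 -3.1  1.4] w 0.0005 z [ 0.001 -0.001 -1.   ]
[0.11321026 0.11522464 0.11562289]
```

View pics/s6.png

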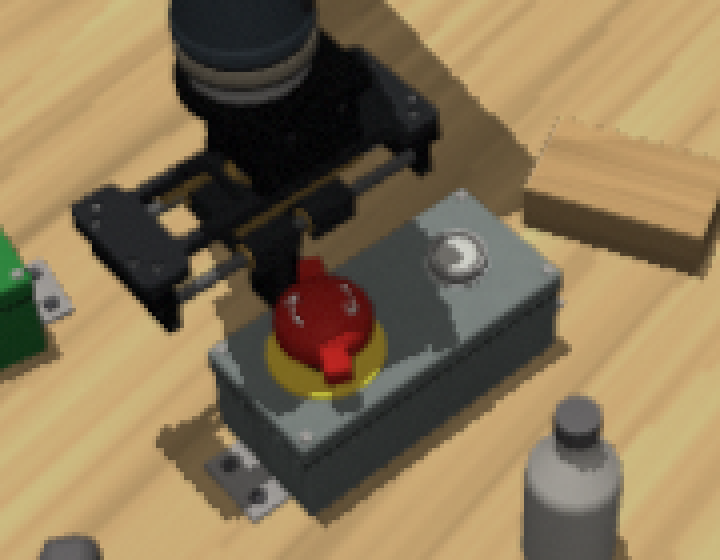

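The stop has sprung out: its top is back at 0.1156, as at the start, and the head is still turned by the finger. I'll back off the same way, then outward and up.

Request:
step_arm(slide=[[0,4,0],[0,6,0],[0,8,0],[0,8,0],[0,8,0],[0,4,-5],[0,0,-20],[0,0,-30],[0,0,-30],[0,0,-30],[-10,0,-20],[-20,0,0],[-30,0,0],[-30,0,0],[0,0,0],[0,0,0]], twist=[0,0,0,0,0,0,0,0,0,0,0,0,0,0,0,0])

```text
time: 9.6
position: [0.4202, -0.1418, 0.2341]
tool_rot: [0.995, -0.097, -0.0, -0.0]
ft_force: [0.4, -0.7, 0.3]
grip_width: 0.0006
```

```bash
python3 g.py;python3 look.py s7.png; python3 -c "
from h import *
cam('top','t7.png')"
```

```text
t 9.6 p [ 0.4202 -0.1418  0.2341] yaw -11.1 F [ 0.4 -0.7  0.3] w 0.0006 z [-0.     0.001 -1.   ]
[0.11330275 0.11519434 0.1159889 ]
```

View pics/s7.png

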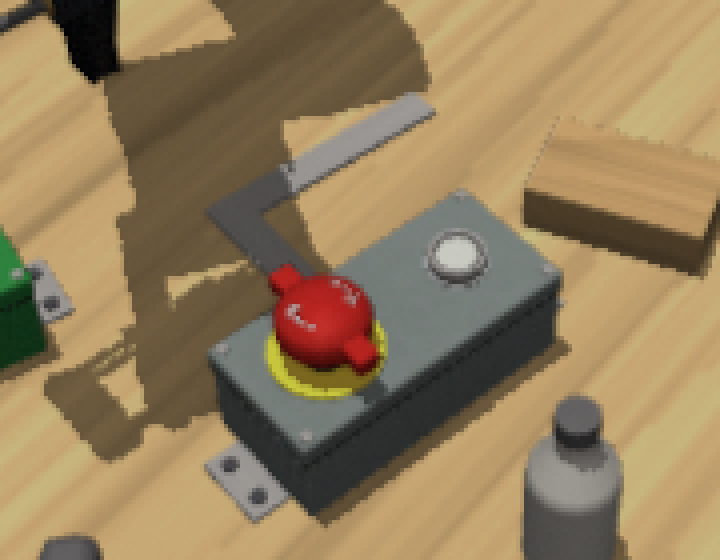

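View pics/t7.png

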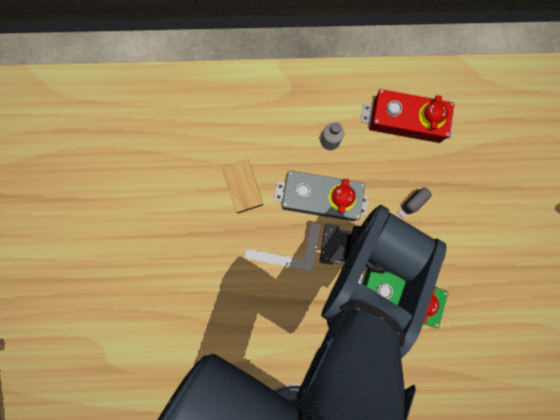

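The stop is out (top 0.116) and straight (lugs at (285,282) and (362,352), as at first), the loose things are where they were, and the hand is clear. I'm handing in now.

```bash
python3 -c "
from h import *
print(robot.hand_in())"; python3 g.py
```

```text
the job is handed in; nothing more can be done
None
the job is handed in; nothing more can be done
```

The stop-button check is done and handed in. I worked on the grey station and left the red and green look-alikes alone.

- **Latch:** I pushed the stop straight in with the closed fingertip to about 13 mm by arm position. The highest force I read was about 8 N. With the hand off, it stayed in by itself, its top about 9 mm lower in the depth image.
- **Release:** I pushed the near lug clockwise from low on its side, with about 3–5 N of force. The head was clearly turned while still latched, then it sprang out and turned back when I withdrew.
- **Last checks:** The camera read the stop's top at 0.116 m, the same as at the start, given a depth bias of about 2 mm. The lugs were straight. The start button was never touched, and the offcut, glue, tape and square looked unmoved in the top view. The arm was clear with no contact force, at 9.6 s.

No check failed. I estimated the twist angle from the pictures only. The state readout after hand-in returned nothing, so the last state I have is from just before it.

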